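Shut and fasten the service lid of a paper folder

TASK

Swing the service lid of the paper folder fully shut, then press the fastener's thumb knob in until you feel it reach the bottom and turn it a quarter turn clockwise, so that its cam catches and the knob stays down when you let go. Feel your way and be gentle: do not ram the knob against the bottom or force it round, and leave the things around undisturbed.

Things in the scene. Friction and masses are not known exactly. Their poses are not given: they have to be found in the camera images.
- machine: Beige table-top paper folder, 320 x 300 x 110 mm plus a thin low tray behind, fixed to the bench. Origin on the bench; its x axis points from the front (towards the robot) to the back, z up. The body reaches from x = -130 to +190 mm and y = -150 to +150 mm; its top is 110 mm up. In its front part is a service well, closed by the grey lid.
- lid (a joint): Hinge angle of the lid: 0 shut, growing as it opens upward. The lid is a painted plate 205 mm (machine x) x 270 x 6 mm. Its hinge line runs along the machine's y at x = +80, z = 110 mm, behind the well; the free edge is in front. Friction keeps it where it is left; 1 to 8 N down on its front part moves it. Shut, its upper face is 116 mm up.
- lid_pad (a point): Centre of a round black rubber push pad (28 mm) on the lid's upper face near its front left corner: with the lid shut at machine x = -95, y = +85, z = 117 mm. Axes along the lid's. A good place to push the lid shut.
- stud_tab (a point): Half-way up the black knob's thumb tab, on its axis (square to the lid; machine x = -85, y = 0, z = 158 mm when lid shut and knob out). Knob: round flange 42 mm across, 5 mm thick, underside 25 mm off the lid when out; on it an upright tab to pinch, 34 long, 10 thick, 24 mm tall: this point is 12 mm above the flange and 12 below the tab's top. Site x along the tab's length, z out of the lid.
- stud_press (a joint): How far the knob is pushed in, m: 0 fully out. A spring pushes it out with 4 N, plus 0.25 N per mm. Its cross bar passes a slot in a receptacle and meets a firm bottom at 11.5 to 21.5 mm; this differs from machine to machine and must be felt. Only in the last 1 mm above bottom is the bar quite clear of the slot's walls and free to turn. Caught, the knob rests 4 mm above bottom.
- stud_turn (a joint): Turn of the knob, rad, growing clockwise seen from above: 0 with the tab along the machine's x, where the bar fits the slot (within 0.2; it starts so); 1.57 with the tab across, where the cam catches (stop: about 1.8). If it resists it is not deep enough. Part-way round the bar is under the plate: the knob stays in and may be regrasped. Limits: 25 N on the bottom, 25 N on each slot wall (0.4 N m).
- cup: White cup standing on the machine's rear deck, 64 mm across, 70 mm tall; origin under its centre. Leave alone.
- ream: Wrapped ream of paper on the bench to the right, 280 x 216 x 52 mm; origin under its centre. Leave alone.
- bin: Yellow open parts bin on the bench to the left, 160 x 105 x 75 mm; origin under its centre. Leave alone.
- tube: Short cardboard mailing tube standing on end on the bench to the left, 64 mm across, 150 mm tall; origin under its centre. Leave alone.

How it is judged (in metres and radians):
On the way:
1. the lid is shut (value of joint lid below 0.03 rad), for 0.2 s.
At the end, for the whole second after the job is handed in: The lid is shut (within 0.03 rad), the knob has been turned clockwise to between 1.3 and 1.9 rad and, let go, stays caught at least 6 mm in; the cup, ream, bin and tube are within 30 mm of where they stood and the cup is upright (value of joint lid below 0.03 rad and value of joint stud_turn between 1.3 and 1.9 rad and value of joint stud_press above 0.006 m and distance of each of cup, ream, bin, tube from where it was at the start of the episode below 0.03 m and angle between cup's own z axis and vertical below 0.2 rad); the robot touches nothing.
It fails at once if the knob is rammed against the receptacle's bottom with over 25 N (contact force between stud_turn_c3 and receptacle_c6 above 25 N).
It fails at once if the knob is forced round against the slot's walls with over 25 N (contact force between stud_turn_c2 and receptacle_c0 above 25 N or contact force between stud_turn_c2 and receptacle_c1 above 25 N or contact force between stud_turn_c2 and receptacle_c2 above 25 N or contact force between stud_turn_c2 and receptacle_c4 above 25 N).
It fails at once if a bystander is moved by over 30 mm (distance of any of cup, ream, bin, tube from where it was at the start of the episode above 0.03 m).
It also fails if it takes over 61 s, if anything falls off the work surface, if the arm or the gripper's body presses on something with over 40 N, if the wrist force passes 120 N, or if a joint passes its speed limit or range.

ROBOT

A 6-joint arm with a two-finger parallel gripper is mounted at the origin on the work surface. World frame = base frame: x ahead of the robot, y to its left, z up, the work surface at z = 0. Lengths are in mm, angles in rad, forces in N, time in s.
With the tool pointing down it reaches from about 300 to 750 mm from the base axis. Payload 8.5 kg.
Tool frame: the origin (TCP) lies on the mounting face of the last link; the fingertips stand 173 mm ahead of it and the grasp point (between the pads) lies 155 mm ahead of it; z points along the fingers, x is the direction in which the jaws open and shut, and the axes are right-handed (so a half turn about z gives the same grasp; the last joint's range is limited). The gripper opens to 85 mm and grips with 20 to 120 N. Pads are 22 mm wide; open, the fingers measure 114 mm over their backs; the gripper's body (76 mm by 85 mm) begins 54 mm behind the grasp point. The pads swing forward as they close: fully open they stand 13 mm farther back than shut.
Start: joints at [-1.434, 0.381, 1.297, -0, 1.464, -0.215], TCP at [189.517, -516.299, 404.722] pointing down, gripper open.
Joint ranges: [-3.11, 3.11], [-0.89, 2.33], [0.22, 2.48], [-1.42, 4.56], [0.17, 2.85], [-2.88, 2.88]. Speed limits (rad/s): [2.39, 2.39, 3.14, 3.14, 3.14, 3.14].

INTERFACE

Orientations are given as [roll, pitch, yaw] about the fixed x, y, z axes, in that order (R = Rz(yaw) Ry(pitch) Rx(roll)).
In Python, from plant import readout, cams, hand_in, finder gives the robot as it stands.
- The arm moves only by the tool drive_tool, never from a script. Its arguments are lists of equal length, an entry for each row: "offset": the shift along the world's x, y, z in m, a list of three; "twist": the turn about the world's z in rad. In form: {"offset": [[tx, ty, tz], ...], "twist": [twist, ...]}. A call has 1 to 10 rows; each row shifts and turns the commanded pose from where the row before left it; what a row does not reach is not made up. A row lasts 1/8 s, in which the tool goes at most 62.5 mm and 10.7 degrees, less where a joint would pass 70% of its speed; a pose out of reach is approached as far as the arm can. A call with a gripper value outside its range is refused whole. "hand" is the opening, from 0 (shut) to 1 (fully open), set as the call begins (left out, the last holds). The fingers move at their own pace and stop on an object; "force" is the grip in N (left out, the last holds). Time passes only in rows, so rows that do not move let the fingers close. It gives the time, the measured TCP pose, the force and the opening at its end, in the units of the state.
- readout.sense(): the state, without advancing time (a new reading comes with each control period).
- cams.grab_frame(name): name is "side" or "top" or "wrist"; returns the picture (400x640x3 uint8, red, green, blue); there is no depth.
- cams.camera_params(name): a dict with "fx", "fy", "cx", "cy" (pixels), "eye" and "orientation" of the camera in the world; the wrist camera has in their place "hand_eye" (4x4, takes a point from camera to tool coordinates, whose origin is the TCP and whose axes are the tool frame's). Camera axes: x right, y down, z forward; pixel columns grow to the right and rows downward; lengths in mm; the calibration is good to about 2 mm. The wrist camera is an equidistant fisheye: a pixel r from the principal point sees the ray r / f radians off the axis. A picture is of the moment at which its call begins: read the wrist's pose just before it. camera_params takes no time and is no camera call.
- hand_in(): hands the job in, once; it reports no verdict.
Trained networks look in the newest picture that a camera, given by its name, has taken for a name from the list of things; names that differ only in an ending like _2 or _b are one class to them, and where a whole thing is asked for, a point or a joint stands for the part that bears it (a point fixed in the world has none). Each returns a list of dicts, best first, with "conf" (0 to 1); they miss things now and then, are a little off and sometimes report something else, mostly with a low value. They report only what shows in the picture. A call takes as long as a camera call.
- finder.find_in(camera, label): "location" ([x, y, z] in mm, in world coordinates, good to about 4 mm: the middle of the surface that is visible of it).
- finder.silhouettes(camera, label): "pixels" (400x640 bool, what is visible of it).
The state is a dict: "time": time; "qpos": joint angles; "joint_vel": joint speeds; "joint_efforts": joint torques, N m; "tool_pos": TCP position; "orientation": TCP orientation; "ft_force": force on the tool from outside, world axes, zero at the start; "ft_torque": the same for the moment, N m; "finger_gap": finger opening in mm.
Only numpy, scipy, OpenCV 4.12 (cv2) and the standard library are available. Lean on these libraries where they do the work, as an engineer would, in place of code of your own. Each camera call takes 0.05 s, during which the arm holds its last target.

## Working session

There is one attempt and no reset: what is moved stays moved. The work goes in short steps, Python scripts to look and compute and a tool call to move; the robot and the scene stay as the last step left them, time stands still between calls to the robot, and variables do not carry over. Pictures are saved under pics/ and viewed, and the job is handed in when it is done.

Besides the shell and the picture viewer there is one more tool, called after "Call:" as name([rows], argument=value, ...), one row to a line, values as JSON. drive_tool: Moves the arm, as the interface text tells. Its arguments: {"type":"object","properties":{"offset":{"type":"array"},"twist":{"type":"array"},"hand":{"type":"number"},"force":{"type":"number"}},"required":["offset","twist"]}

```bash
ls; mkdir -p pics
python3 - <<'E'
from plant import readout,cams,finder
import cv2,numpy as np
s=readout.sense();print({k:np.round(v,3).tolist() for k,v in s.items()})
for c in ["top","side"]:
    im=cams.grab_frame(c);cv2.imwrite(f"pics/{c}0.png",im[:,:,::-1])
    print(c,cams.camera_params(c))
    for l in ["machine","lid","lid_pad","stud_tab","cup","tube"]:
        r=finder.find_in(c,l);print(l,[(np.round(x["location"]).tolist(),round(x["conf"],2)) for x in r[:2]])
print(cams.camera_params("wrist"))
print(readout.sense()["time"])
E
```

```text
pics
{'time': 0.0, 'qpos': [-1.434, 0.381, 1.298, -0.0, 1.464, -0.215], 'joint_vel': [0.003, 0.0, -0.0, 0.001, 0.0, 0.001], 'joint_efforts': [-0.0, -44.846, -23.128, -0.0, 0.005, -0.0], 'tool_pos': [189.506, -516.269, 404.128], 'orientation': [-3.141, 0.001, -1.219], 'ft_force': [0.063, 0.628, -0.284], 'ft_torque': [-0.006, -0.012, 0.038], 'finger_gap': 85.282}
top {'fx': 392.23527899808386, 'fy': 392.23527899808386, 'cx': 320.9496048811465, 'cy': 198.709001642464, 'eye': array([ 415.69009739,   -3.44035246, 1161.80112022]), 'orientation': array([-2.9654526 ,  0.00601946, -1.57945694])}
machine [([608.0, -1.0, 111.0], 0.95), ([548.0, 17.0, 170.0], 0.33)]
lid [([547.0, 20.0, 173.0], 0.58)]
lid_pad [([718.0, 50.0, 151.0], 0.71), ([547.0, 15.0, 172.0], 0.66)]
stud_tab [([518.0, 25.0, 223.0], 0.48)]
cup [([720.0, 49.0, 153.0], 0.63)]
tube [([419.0, 387.0, 101.0], 0.96)]
side {'fx': 509.37980841041116, 'fy': 509.37980841041116, 'cx': 320.0283589766357, 'cy': 200.40680026156355, 'eye': array([-476.17984669,  672.59990201,  969.81667069]), 'orientation': array([-2.15081419, -0.01695467, -2.12887337])}
machine [([533.0, 41.0, 98.0], 0.6)]
lid [([521.0, 25.0, 187.0], 0.9)]
lid_pad [([523.0, 22.0, 190.0], 0.56)]
stud_tab [([508.0, 28.0, 232.0], 0.47)]
cup [([689.0, 49.0, 158.0], 0.98)]
tube [([396.0, 394.0, 102.0], 0.59), ([534.0, 42.0, 96.0], 0.49)]
{'fx': 309.70691628693146, 'fy': 309.70691628693146, 'cx': 315.6080516840007, 'cy': 203.3425732224978, 'hand_eye': array([[ 9.99999986e-01,  6.44200239e-05, -1.55944827e-04,
        -5.96315310e-01],
       [-1.53372377e-05,  9.55123928e-01,  2.96206484e-01,
        -7.61165794e+01],
       [ 1.68028264e-04, -2.96206478e-01,  9.55123916e-01,
         3.08523835e+01],
       [ 0.00000000e+00,  0.00000000e+00,  0.00000000e+00,
         1.00000000e+00]])}
0.7
```

View pics/top0.png

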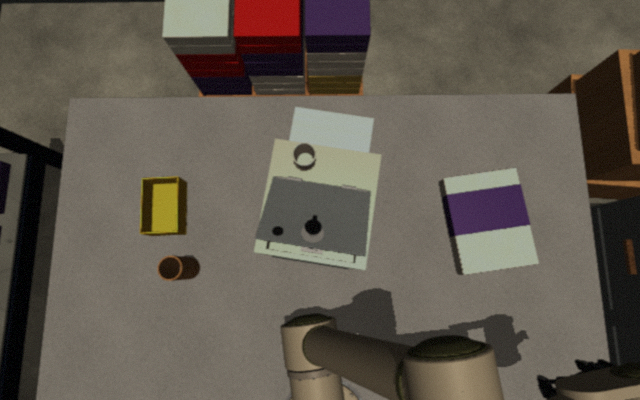

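View pics/side0.png

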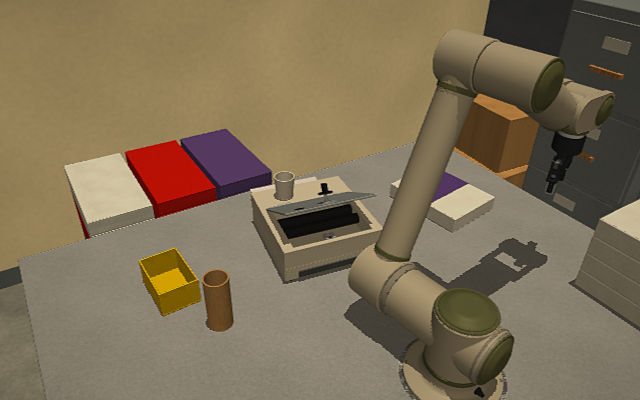

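```bash
cat > h.py <<'E'
import numpy as np,cv2
from scipy.spatial.transform import Rotation as R
from plant import readout,cams,finder
P={c:cams.camera_params(c) for c in("top","side")}
def rays(c,uv):
    p=P[c];uv=np.atleast_2d(uv).astype(float)
    d=np.c_[(uv[:,0]-p["cx"])/p["fx"],(uv[:,1]-p["cy"])/p["fy"],np.ones(len(uv))]
    return R.from_euler("xyz",p["orientation"]).apply(d)
def atz(c,uv,z):
    d=rays(c,uv);e=np.array(P[c]["eye"]);return e+d*((z-e[2])/d[:,2])[:,None]
def proj(c,X):
    p=P[c];q=R.from_euler("xyz",p["orientation"]).inv().apply(np.atleast_2d(X)-p["eye"])
    return np.c_[q[:,0]/q[:,2]*p["fx"]+p["cx"],q[:,1]/q[:,2]*p["fy"]+p["cy"]]
E
python3 - <<'E'
from h import *
im=cv2.imread("pics/top0.png")
cv2.imwrite("pics/top0c.png",cv2.resize(im[100:280,240:395],None,fx=3.3,fy=3.3,interpolation=cv2.INTER_CUBIC))
im=cv2.imread("pics/side0.png")
cv2.imwrite("pics/side0c.png",cv2.resize(im[160:290,240:400],None,fx=4,fy=4,interpolation=cv2.INTER_CUBIC))
E
```

```text
(no output)
```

View pics/top0c.png

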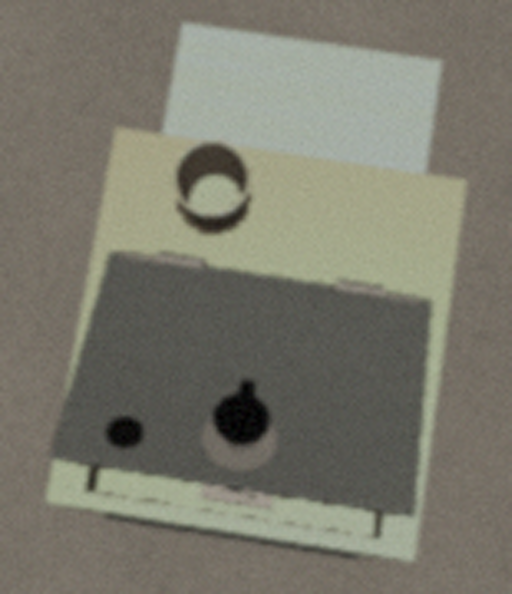

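View pics/side0c.png

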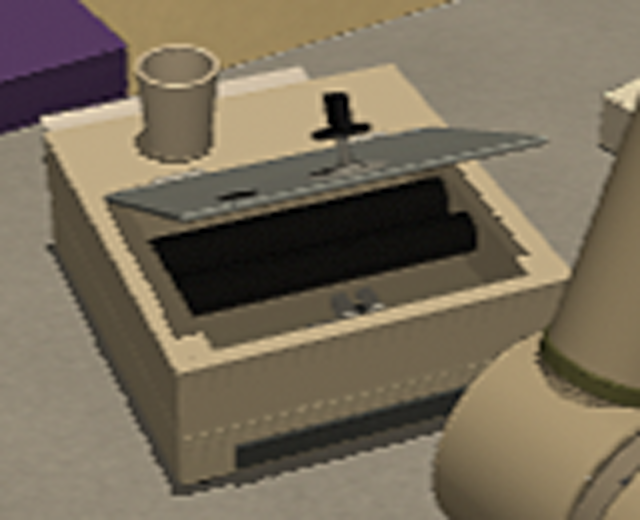

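```bash
cat >> h.py <<'E'
def m2w(p,pts):
    c,s=np.cos(p[2]),np.sin(p[2]);pts=np.atleast_2d(pts)
    return np.c_[p[0]+c*pts[:,0]-s*pts[:,1],p[1]+s*pts[:,0]+c*pts[:,1],pts[:,2]]
def lid(th,pts): # pts in shut machine coords -> machine coords at th
    q=np.atleast_2d(pts).astype(float)-[80,0,110]
    c,s=np.cos(th),np.sin(th)
    return np.c_[c*q[:,0]+s*q[:,2],q[:,1],-s*q[:,0]+c*q[:,2]]+[80,0,110]
E
python3 - <<'E'
from h import *
from scipy.optimize import least_squares
cr=[[190,150,110],[190,-150,110],[-130,150,110],[-130,-150,110]]
t=np.array([[115,128],[466,180],[47,503],[415,560]])/3.3+[240,100]
s=np.array([[43,118],[393,65],[177,373],[572,272]])/4+[240,160]
# lid: pad and front corners, stud
lt=np.array([[125,432],[242,418]])/3.3+[240,100]
ls=np.array([[238,195],[340,128]])/4+[240,160]
lp=[[-95,85,117],[-85,0,143.5]]
f=lambda p:np.r_[proj("top",m2w(p,cr))-t,proj("side",m2w(p,cr))-s,proj("top",m2w(p,lid(p[3],lp)))-lt,proj("side",m2w(p,lid(p[3],lp)))-ls].ravel()
r=least_squares(f,[600,0,-.1,.3],loss="soft_l1");print(r.x,np.round(r.fun.reshape(-1,2),1).tolist())
p=r.x
print("pad now",m2w(p,lid(p[3],lp[:1])),"shut",m2w(p,lp[:1]),"stud now",m2w(p,lid(p[3],[[-85,0,158]])),"stud shut",m2w(p,[[-85,0,158]]))
print(m2w(p,lid(p[3],[[-125,y,113] for y in(135,-135)])))
print(finder.find_in("top","ream")[:1],finder.find_in("top","bin")[:1])
E
```

```text
[ 5.64103225e+02  1.22037640e+01 -1.64029875e-01  4.97761997e-01] [[-0.1, -0.4], [-0.1, -0.4], [-0.5, -0.3], [-0.3, 0.1], [0.2, 3.4], [-0.1, -0.7], [0.4, -0.1], [1.3, 0.8], [-0.1, -0.4], [-0.2, -0.2], [0.0, -0.3], [0.6, 0.6]]
pad now [[508.50647606 107.56242885 199.70612694]] shut [[484.25848799 111.5758831  117.        ]] stud now [[522.60807904  19.07191605 230.95630996]] stud shut [[480.24415943  26.08386496 158.        ]]
[[ 488.78125453  161.50755763  210.51532287]
 [ 444.69152217 -104.8682962   210.51532287]]
[{'location': [545.2, -471.5, 53.8], 'conf': 0.66}] [{'location': [600.4, 476.8, 11.5], 'conf': 0.81}]
```

Call:
drive_tool([
  [0.0207,0.0417,0.03],
  [0.0207,0.0417,0.02],
  [0.0207,0.0417,0.01],
  [0.0207,0.0417,0],
  [0.0207,0.0417,0],
  [0.0207,0.0417,0],
  [0.0207,0.0417,0],
  [0.0207,0.0417,0],
  [0.0207,0.0417,0],
  [0.0207,0.0417,0],
], twist=[0.175,0.175,0.175,0.175,0.175,0.175,0.175,0.175,0.175,0.175], hand=0)

```text
time: 2.05
tool_pos: [396.9, -97.8, 464.9]
orientation: [3.141, -0.0, 0.537]
ft_force: [0.8, -0.8, 0.3]
finger_gap: -0.0
```

Call:
drive_tool([
  [0.0207,0.0417,0],
  [0.0207,0.0417,0],
  [0.0207,0.0417,0],
  [0.0207,0.0417,0],
  [0.0207,0.0417,0],
  [0,0,0],
], twist=[0.175,0.175,0.175,0.175,0.175,0])

```text
time: 2.8
tool_pos: [500.6, 111.3, 464.2]
orientation: [-3.141, -0.0, 1.411]
ft_force: [-0.1, -0.2, 0.3]
finger_gap: 0.0
```

Call:
drive_tool([
  [0.003,-0.002,-0.03],
  [0.002,-0.001,-0.03],
  [0,0,-0.02],
  [0,0,-0.01],
  [-0.001,0,-0.01],
  [-0.001,0,-0.01],
  [-0.001,0,-0.01],
], twist=[0,0,0,0,0,0,0])

```text
time: 3.68
tool_pos: [501.9, 106.2, 344.4]
orientation: [3.141, -0.0, 1.406]
ft_force: [0.1, 0.2, 1.8]
finger_gap: -0.3
```

Call:
drive_tool([
  [-0.004,0.001,-0.01],
  [-0.003,0.001,-0.01],
  [-0.003,0.001,-0.01],
  [-0.003,0.001,-0.01],
  [-0.002,0.001,-0.006],
  [0,0,-0.004],
  [0,0,0],
], twist=[0,0,0,0,0,0,0])

```text
time: 4.55
tool_pos: [487.0, 111.2, 294.4]
orientation: [-3.141, 0.0, 1.406]
ft_force: [1.1, -0.8, 0.9]
finger_gap: 0.1
```

Run:
```python
from h import *
im=cams.grab_frame("side")[:,:,::-1]
cv2.imwrite("pics/side1.png",cv2.resize(im[120:300,220:420],None,fx=3.5,fy=3.3,interpolation=cv2.INTER_CUBIC))
```

```text
(no output)
```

View pics/side1.png

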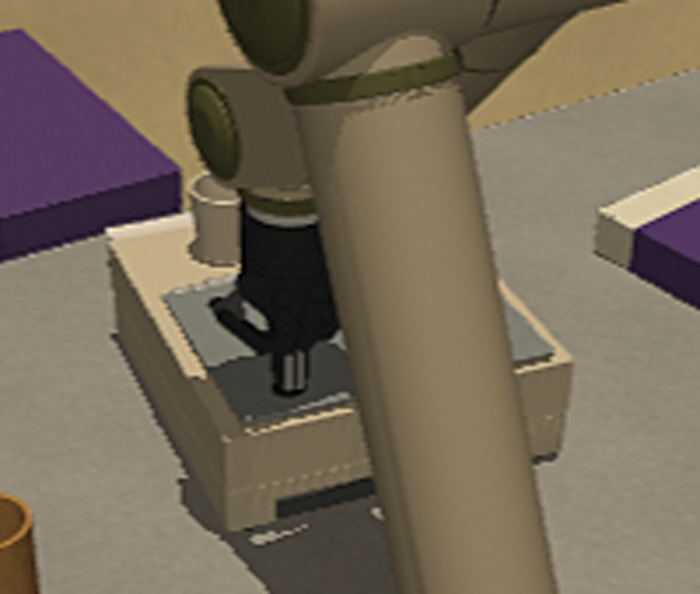

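Call:
drive_tool([
  [0,0,-0.002],
  [0,0,-0.002],
  [0,0,-0.001],
  [0,0,0],
], twist=[0,0,0,0])

```text
time: 5.1
tool_pos: [487.0, 111.2, 289.6]
orientation: [-3.141, 0.0, 1.406]
ft_force: [0.7, 0.8, 0.5]
finger_gap: 0.0
```

Call:
drive_tool([
  [0,0,-0.001],
  [0,0,-0.001],
  [0,0,-0.001],
  [0,0,0],
], twist=[0,0,0,0])

```text
time: 5.6
tool_pos: [486.7, 111.3, 289.2]
orientation: [3.139, -0.0, 1.406]
ft_force: [-8.8, -0.1, 27.2]
finger_gap: 0.3
```

Call:
drive_tool([
  [0,0,0.01],
  [0,0,0.04],
  [0,0,0.05],
  [-0.002,-0.03,0.03],
  [-0.002,-0.03,0],
  [-0.002,-0.025,0],
  [0,0,0],
], twist=[0,0,0,0,0,0,0], hand=0.6)

```text
time: 6.48
tool_pos: [481.0, 25.2, 416.7]
orientation: [-3.141, 0.0, 1.404]
ft_force: [-0.2, 0.5, 0.4]
finger_gap: 51.0
```

```bash
cat >> h.py <<'E'
W=cams.camera_params("wrist")
def wproj(X,s):
    T=np.eye(4);T[:3,:3]=R.from_euler("xyz",s["orientation"]).as_matrix();T[:3,3]=s["tool_pos"]
    M=np.linalg.inv(T@np.array(W["hand_eye"]));q=np.atleast_2d(X)@M[:3,:3].T+M[:3,3]
    n=np.hypot(q[:,0],q[:,1]);a=np.arctan2(n,q[:,2])*W["fx"]/n
    return np.c_[W["cx"]+q[:,0]*a,W["cy"]+q[:,1]*a]
E
python3 - <<'E'
from h import *
s=readout.sense();im=cams.grab_frame("wrist")[:,:,::-1].copy()
print(s["tool_pos"],s["orientation"],s["ft_force"])
cv2.imwrite("pics/w1raw.png",im)
p=[564.1,12.2,-.164]
tab=[[-85+a,b,170] for a,b in((-17,-5),(17,-5),(17,5),(-17,5))]
for X,c in((tab,(0,255,0)),([[-95,85,117]],(0,0,255)),([[-125,135,116],[-125,-135,116]],(255,0,0)),([[-85+21*np.cos(t),21*np.sin(t),146] for t in np.arange(0,6.3,.3)],(0,255,255))):
    for u in wproj(m2w(p,X),s): cv2.circle(im,tuple(int(round(v)) for v in u),1,c,-1)
cv2.imwrite("pics/w1.png",im)
for l in("stud_tab","lid_pad"):
    print(l,[(x["location"],x["conf"]) for x in finder.find_in("wrist",l)[:2]])
E
```

```text
[480.99454295  25.16547477 416.73320262] [-3.14144292e+00  1.01338390e-04  1.40368485e+00] [-0.17571796  0.46462532  0.35164619]
stud_tab [([477.5, 32.2, 149.6], 0.81)]
lid_pad [([507.8, 18.9, 118.6], 0.81)]
```

View pics/w1.png

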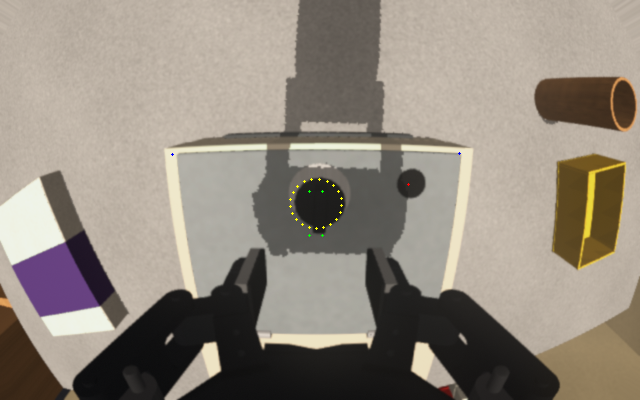

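View pics/w1raw.png

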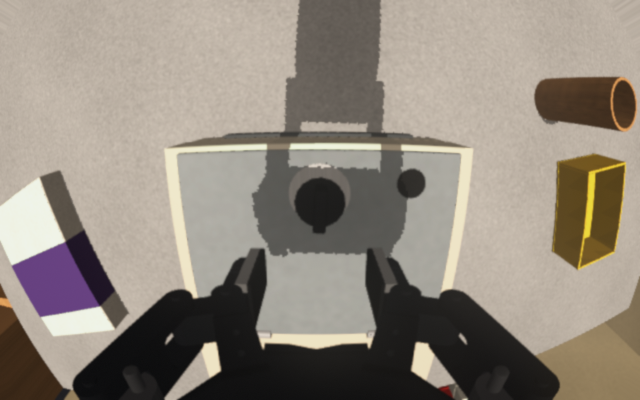

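Call:
drive_tool([
  [-0.0005,0.003,-0.02],
  [0,0,-0.03],
  [0,0,-0.02],
  [0,0,0],
], twist=[0.003,0,0,0])

```text
time: 7.12
tool_pos: [480.5, 30.0, 345.8]
orientation: [-3.139, -0.0, 1.41]
ft_force: [-0.5, 0.1, 0.1]
finger_gap: 51.3
```

Run:
```python
from h import *
s=readout.sense();im=cams.grab_frame("wrist")[:,:,::-1].copy()
print(s["tool_pos"],s["orientation"],s["ft_force"],wproj([s["tool_pos"]-np.array([0,0,d]) for d in (160,170)],s))
cv2.imwrite("pics/w2.png",cv2.resize(im[120:340,200:440],None,fx=3,fy=2.7))
```

```text
[480.45676342  29.95581917 345.77466978] [-3.13868038e+00 -1.71186894e-04  1.41011527e+00] [-0.54665007  0.09303228  0.14629626] [[313.99966822 275.06973914]
 [314.08099008 265.19769361]]
```

View pics/w2.png

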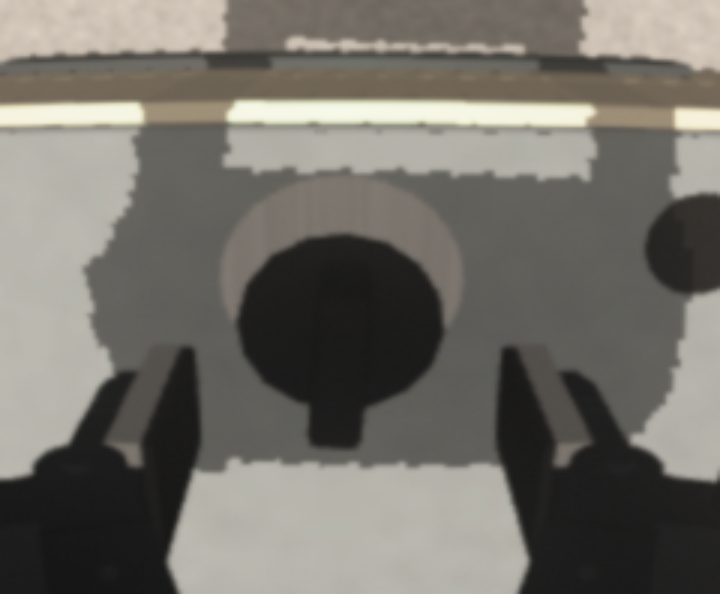

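Call:
drive_tool([
  [0,-0.0013,-0.01],
  [0,0,-0.01],
  [0,0,-0.004],
  [0,0,0],
], twist=[0,0,0,0])

```text
time: 7.68
tool_pos: [480.5, 27.9, 322.5]
orientation: [-3.141, -0.0, 1.409]
ft_force: [-0.4, -1.2, 0.6]
finger_gap: 51.1
```

Call:
drive_tool([
  [0,0,0],
  [0,0,0],
  [0,0,0],
  [0,0,0],
  [0,0,0],
  [0,0,0],
], twist=[0,0,0,0,0,0], hand=0, force=30)

```text
time: 8.43
tool_pos: [480.5, 28.1, 322.8]
orientation: [3.142, -0.0, 1.409]
ft_force: [-0.9, 4.9, 3.9]
finger_gap: 9.1
```

Run:
```python
from h import *
s=readout.sense();im=cams.grab_frame("wrist")[:,:,::-1].copy()
print(s["tool_pos"],s["orientation"],s["ft_force"],s["ft_torque"],s["finger_gap"])
cv2.imwrite("pics/w3.png",cv2.resize(im[120:340,200:440],None,fx=3,fy=2.7))
```

```text
[480.50591013  28.05919025 322.79422777] [ 3.14150284e+00 -4.67939896e-04  1.40901898e+00] [-0.91154838  4.90908344  3.90483418] [ 0.80232603  0.12649178 -0.02898003] 9.106065812549907
```

View pics/w3.png

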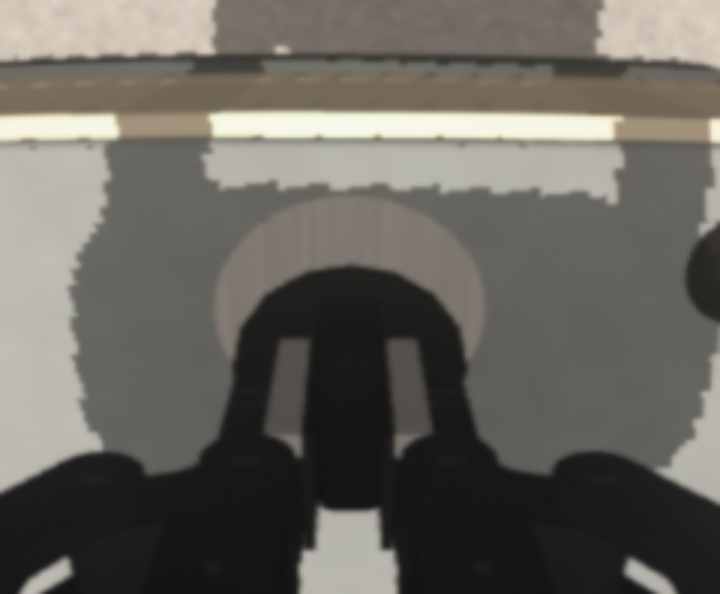

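Call:
drive_tool([
  [0,0.0006,0],
  [0,0,0],
], twist=[0,0])

```text
time: 8.72
tool_pos: [480.5, 28.4, 322.8]
orientation: [3.141, 0.001, 1.409]
ft_force: [-0.6, 0.9, 3.4]
finger_gap: 9.4
```

Call:
drive_tool([
  [0,0,-0.003],
  [0,0,-0.003],
  [0,0,-0.003],
  [0,0,0],
], twist=[0,0,0,0])

```text
time: 9.22
tool_pos: [480.6, 28.4, 313.6]
orientation: [3.142, 0.0, 1.409]
ft_force: [-1.7, 0.6, 5.9]
finger_gap: 9.6
```

Call:
drive_tool([
  [0,0,-0.001],
  [0,0,0],
], twist=[0,0])

```text
time: 9.48
tool_pos: [480.6, 28.4, 312.7]
orientation: [3.141, 0.0, 1.409]
ft_force: [-1.0, 1.2, 5.5]
finger_gap: 9.1
```

Call:
drive_tool([
  [0,0,-0.001],
  [0,0,0],
], twist=[0,0])

```text
time: 9.72
tool_pos: [480.5, 28.4, 311.7]
orientation: [3.141, 0.0, 1.409]
ft_force: [-2.3, 0.3, 6.9]
finger_gap: 9.1
```

Call:
drive_tool([
  [0,0,-0.001],
  [0,0,0],
], twist=[0,0])

```text
time: 9.98
tool_pos: [480.6, 28.4, 310.8]
orientation: [3.141, 0.0, 1.409]
ft_force: [-2.0, 0.3, 6.8]
finger_gap: 8.9
```

Call:
drive_tool([
  [0,0,-0.001],
  [0,0,0],
], twist=[0,0])

```text
time: 10.22
tool_pos: [480.6, 28.4, 309.8]
orientation: [3.141, 0.0, 1.409]
ft_force: [-1.2, 1.0, 7.1]
finger_gap: 9.1
```

Call:
drive_tool([
  [0,0,-0.001],
  [0,0,0],
], twist=[0,0])

```text
time: 10.48
tool_pos: [480.5, 28.4, 308.8]
orientation: [3.141, 0.0, 1.409]
ft_force: [-2.3, 1.0, 6.8]
finger_gap: 9.4
```

Call:
drive_tool([
  [0,0,-0.001],
  [0,0,0],
], twist=[0,0])

```text
time: 10.72
tool_pos: [480.6, 28.4, 307.8]
orientation: [3.141, 0.0, 1.409]
ft_force: [-1.9, -0.3, 7.2]
finger_gap: 9.6
```

Call:
drive_tool([
  [0,0,-0.001],
  [0,0,0],
], twist=[0,0])

```text
time: 10.98
tool_pos: [480.6, 28.4, 306.8]
orientation: [3.141, 0.0, 1.409]
ft_force: [-2.0, 1.2, 8.1]
finger_gap: 9.2
```

Call:
drive_tool([
  [0,0,-0.001],
  [0,0,0],
], twist=[0,0])

```text
time: 11.22
tool_pos: [480.5, 28.4, 305.9]
orientation: [3.141, 0.0, 1.409]
ft_force: [-2.3, 0.5, 8.1]
finger_gap: 9.3
```

Call:
drive_tool([
  [0,0,-0.001],
  [0,0,0],
], twist=[0,0])

```text
time: 11.48
tool_pos: [480.5, 28.4, 305.6]
orientation: [3.14, 0.0, 1.409]
ft_force: [-4.3, 1.5, 15.3]
finger_gap: 9.3
```

Call:
drive_tool([
  [0,0,-0.001],
  [0,0,0],
], twist=[0,0])

```text
time: 11.72
tool_pos: [480.4, 28.5, 305.3]
orientation: [3.14, 0.001, 1.409]
ft_force: [-6.6, 0.9, 23.3]
finger_gap: 9.3
```

Call:
drive_tool([
  [0,0,0.001],
  [0,0,0],
  [0,0,0],
], twist=[0,-0.1,-0.1])

```text
time: 12.1
tool_pos: [480.5, 28.4, 305.6]
orientation: [3.14, 0.0, 1.206]
ft_force: [-3.6, 0.6, 14.4]
finger_gap: 9.5
```

Run:
```python
from h import *
s=readout.sense();print(s["ft_force"],s["ft_torque"])
```

```text
[-3.61634682  0.59856235 14.40823355] [0.06083814 0.83863049 0.00542194]
```

Call:
drive_tool([
  [0,0,0],
  [0,0,0],
  [0,0,0],
], twist=[-0.1,-0.1,-0.1])

```text
time: 12.48
tool_pos: [480.4, 28.4, 305.6]
orientation: [3.14, 0.0, 0.906]
ft_force: [-4.4, -0.1, 15.0]
finger_gap: 9.5
```

Run:
```python
from h import *
s=readout.sense();print(s["ft_force"],s["ft_torque"])
im=cams.grab_frame("wrist")[:,:,::-1].copy()
cv2.imwrite("pics/w4.png",cv2.resize(im[120:340,200:440],None,fx=3,fy=2.7))
```

```text
[-4.43376462 -0.08704969 15.03476174] [-0.02284447  0.89796991 -0.00495673]
```

View pics/w4.png

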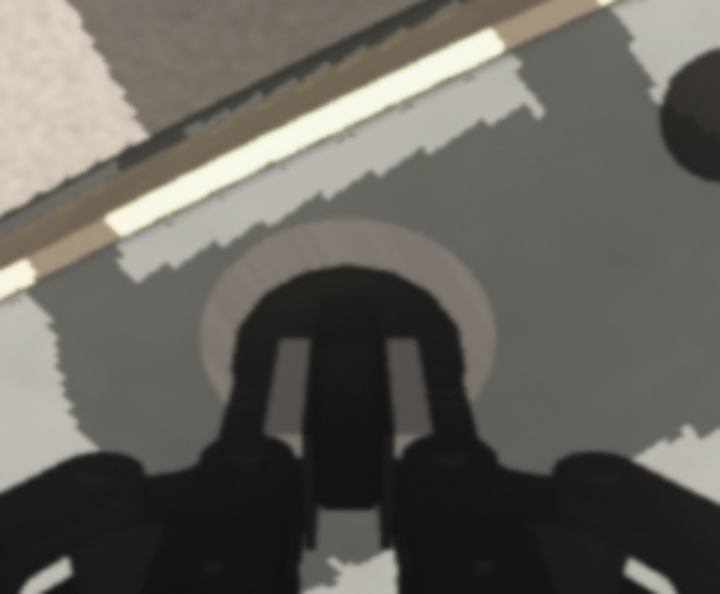

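Call:
drive_tool([
  [0,0,0],
  [0,0,0],
  [0,0,0],
  [0,0,0],
  [0,0,0],
], twist=[-0.1,-0.12,-0.12,-0.12,-0.12])

```text
time: 13.15
tool_pos: [480.4, 28.3, 305.6]
orientation: [3.14, -0.0, 0.325]
ft_force: [-4.9, -0.3, 15.5]
finger_gap: 9.1
```

Call:
drive_tool([
  [0,0,0],
  [0,0,0],
  [0,0,0],
  [0,0,0],
  [0,0,0],
  [0,0,0],
], twist=[-0.12,-0.12,-0.1,-0.1,-0.05,0])

```text
time: 13.9
tool_pos: [480.3, 28.4, 305.6]
orientation: [3.141, -0.0, -0.161]
ft_force: [-5.5, 0.2, 16.5]
finger_gap: 9.2
```

Run:
```python
from h import *
s=readout.sense();print(s["ft_force"],s["ft_torque"])
```

```text
[-5.54383285  0.15530608 16.50490016] [-0.081192    1.09364222  0.0089554 ]
```

Turned a quarter with no resistance. I'll ease up slowly to let the cam catch, still holding the tab.

Call:
drive_tool([
  [0,0,0.002],
  [0,0,0.002],
  [0,0,0.0015],
  [0,0,0],
], twist=[0,0,0,0])

```text
time: 14.4
tool_pos: [480.4, 28.3, 310.0]
orientation: [3.141, 0.001, -0.161]
ft_force: [-2.3, -1.6, 3.2]
finger_gap: 9.4
```

Call:
drive_tool([
  [0,0,0],
  [0,0,0],
  [0,0,0],
  [0,0,0],
], twist=[0,0,0,0], hand=0.5)

```text
time: 14.9
tool_pos: [480.6, 28.5, 310.2]
orientation: [-3.142, -0.0, -0.161]
ft_force: [-0.7, 0.4, 0.3]
finger_gap: 42.9
```

Call:
drive_tool([
  [0,0,0.02],
  [0,0,0.03],
  [0,0,0.04],
  [0,0,0.02],
  [0,0,0],
], twist=[0,0,0,0,0])

```text
time: 15.52
tool_pos: [480.5, 28.6, 421.2]
orientation: [3.142, -0.003, -0.161]
ft_force: [0.1, 0.5, -0.3]
finger_gap: 42.7
```

Run:
```python
from h import *
s=readout.sense();im=cams.grab_frame("wrist")[:,:,::-1].copy()
cv2.imwrite("pics/w5.png",im)
```

```text
(no output)
```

View pics/w5.png

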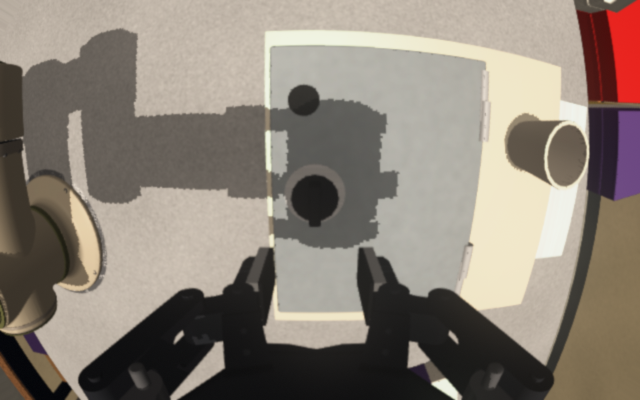

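Call:
drive_tool([
  [-0.015,-0.045,0.03],
  [-0.015,-0.045,0.01],
  [-0.015,-0.045,0],
  [-0.015,-0.045,0],
  [-0.015,-0.045,0],
  [-0.015,-0.045,0],
  [-0.015,-0.045,0],
  [0,0,0],
], twist=[0,0,0,0,0,0,0,0])

```text
time: 16.58
tool_pos: [374.8, -289.0, 458.3]
orientation: [-3.14, 0.003, -0.165]
ft_force: [0.1, -0.2, -0.1]
finger_gap: 43.0
```

Run:
```python
from h import *
p=[564.1,13.5,-.164]
for c,b in(("top",(100,280,240,395)),("side",(140,290,230,410))):
    im=cams.grab_frame(c)[:,:,::-1]
    a=cv2.resize(im[b[0]:b[1],b[2]:b[3]],None,fx=3.5,fy=3.5,interpolation=cv2.INTER_CUBIC)
    if c=="side":
        for press,col in((0,(0,0,255)),(13.5,(0,255,0))):
            for u in proj(c,m2w(p,[[-85,0,170-press],[-85,17,170-press],[-85,-17,170-press]])): cv2.circle(a,tuple(int(v) for v in (u-[b[2],b[0]])*3.5),2,col,-1)
    cv2.imwrite(f"pics/{c}9.png",a)
```

```text
(no output)
```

View pics/top9.png

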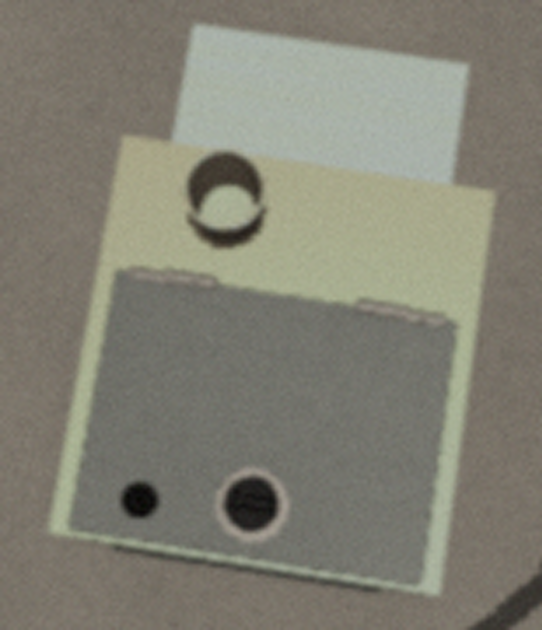

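View pics/side9.png

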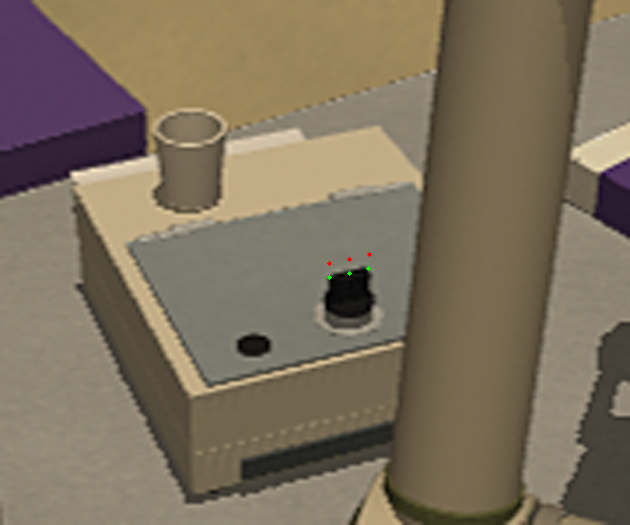

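The side view shows the lid flat. The knob's tab lies across the machine, and its top at crop (350,272) matches the pressed-in marks, not the fully-out ones. The top view shows the cup where it was. Nothing touches the robot, so I am handing in.

```bash
python3 -c "
from plant import hand_in
print(hand_in())"
```

```text
the job is handed in; nothing more can be done
None
```

The lid is shut and the knob is pressed in, turned a quarter turn clockwise and staying down; I handed the job in at about 17 s. `hand_in()` gives no verdict, so what follows rests on my own checks.

- **Lid:** I pushed it down on the rubber pad until it met a firm stop, reading 27 N at the wrist.
- **Press:** I pinched the tab with 30 N and went down in 1 mm steps. The bottom was felt at about 17 mm. The wrist force peaked at 23 N, of which I estimate about 15 N was on the bottom after taking off the spring. I then backed off 1 mm.
- **Turn:** It went round 1.57 rad clockwise with practically no resisting torque (below 0.01 N m at each reading).
- **Catch:** Easing up, the knob rose about 4 mm and the force fell from 16 N to 3 N. That is less than the spring alone pushes, so the cam was holding it. I then let go.

**Last pictures:** The lid is flat and the tab lies across the machine. The knob sits about 13 mm in, and the cup is upright in its place. The gripper was well clear, with wrist force near zero. I did not measure the ream, bin and tube again at the end, but the arm passed only well above or away from them. No check failed or disagreed.

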